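# Unlatch a slide cassette from its drying dock and hold it up

## Robot

A 6-joint arm with a two-finger parallel gripper is mounted at the origin on the work surface. World frame = base frame: x ahead of the robot, y to its left, z up, the work surface at z = 0. Lengths are in mm, angles in rad, forces in N, time in s.
With the tool pointing down it reaches from about 300 to 775 mm from the base axis. Payload 14.6 kg.
Tool frame: the origin (TCP) lies midway between the tips of the shut fingers; the grasp point (between the pads) lies 19 mm behind it; y points along the fingers, z is the direction in which the jaws open and shut, and the axes are right-handed (so a half turn about y gives the same grasp; the last joint's range is limited). The gripper opens to 94 mm and grips with 3 to 60 N. Pads are 16 mm wide; open, the fingers measure 119 mm over their backs; the gripper's body (75 mm by 177 mm) begins 78 mm behind the grasp point.
Start: joints at [1.205, 0.3, 1.521, -0, 1.321, -0.067], TCP at [161.903, 525.62, 205.446] pointing down, gripper open.
Joint ranges: [-3.03, 3.03], [-0.79, 2.21], [0.23, 2.52], [-1.04, 4.18], [0, 3.07], [-2.55, 2.55]. Speed limits (rad/s): [2.22, 2.22, 2.57, 3.14, 3.14, 3.14].

## Interface

Orientations are given as [roll, pitch, yaw] about the fixed x, y, z axes, in that order (R = Rz(yaw) Ry(pitch) Rx(roll)).
In Python, from cell import manip gives the robot as it stands.
- The arm moves only by the tool play_rows, never from a script. Its argument "series" is a list of rows, each a list of 3 entries, a list of its own where there are three numbers: the shift along the tool's x, y, z in m, then the turn about the tool's y in rad, then the closure, from 0 (fully open) to 1 (shut). In form: [[[dx, dy, dz], twist, grip], ...]. A call has 1 to 20 rows; each row is the pose to reach, as a shift and turn from the pose measured when the call began, along the tool's axes at that moment; what a row does not reach only later rows make up. A row lasts 1/10 s, in which the tool goes at most 50 mm and 8.59 degrees, less where a joint would pass 70% of its speed; a pose out of reach is approached as far as the arm can. A call with a gripper value outside its range is refused whole. The fingers move at their own pace and stop on an object; "squeeze" is the grip in N (left out, the last holds). Time passes only in rows, so rows that repeat a pose let the fingers close. It gives the time, the measured TCP pose, the force and the opening at its end, in the units of the state.
- manip.read_state(): the state, without advancing time (a new reading comes with each control period).
- manip.camera(name): name is "side" or "top"; returns the picture (400x640x3 uint8, red, green, blue); there is no depth.
- manip.camera_params(name): a dict with "K" (3x3 intrinsics, pixels), "rvec" (rotation vector, rad) and "tvec" (3), from world to camera coordinates, as OpenCV has them. Camera axes: x right, y down, z forward; pixel columns grow to the right and rows downward; lengths in mm; the calibration is good to about 2 mm. A picture is of the moment at which its call begins. camera_params takes no time and is no camera call.
- manip.sign_off(): hands the job in, once; it reports no verdict.
The state is a dict: "clock": time; "joints": joint angles; "qd": joint speeds; "effort": joint torques, N m; "eef_pos": TCP position; "eef_rot": TCP orientation; "wrist_force": force on the tool from outside, world axes, zero at the start; "moment": the same for the moment, N m; "finger_gap": finger opening in mm.
Only numpy, scipy, OpenCV 4.12 (cv2) and the standard library are available. Lean on these libraries where they do the work, as an engineer would, in place of code of your own. Each camera call takes 0.05 s, during which the arm holds its last target. There are 200 camera calls.

## Task

Free the slide cassette from the drying dock on the lab bench: first swing the dock's steel hasp up off its staple and back past upright so that it stays open, then pinch the cassette's two side catches fully together, pause a moment, and lift the cassette straight up out of the dock. Finish still holding it there by the pinched catches, level and still, with its underside at least 10 cm above the bench and clear of the dock. Do not move the dishes, the bottle or the tube rack.

Things in the scene. Friction and masses are not known exactly. Their poses are not given: they have to be found in the camera images.
- dock: White plastic dock fixed to the bench, 134 (x) x 92 (y) x 40 mm high. Origin: centre of its underside. x runs along the hasp from free end (-x) to hinge (+x), z up, y is the line along which the catches are pinched. Its open well, 92 mm long, holds the cassette; ledges (28 to 40 mm up) leave a mouth 60 mm wide in y, and the catch teeth hook under them. Play about 1.5 mm all round.
- cassette: Loose grey slide cassette, 89 (x) x 57 (y) x 42 mm, 0.15 to 0.25 kg. Origin: centre of its underside; seated, 8 mm above the dock's origin, axes parallel. At mid-length two upright catch paddles, 26 wide (x), 5 thick (y), rise to 82 mm above its underside (90 above the bench). Outer faces 57 mm apart at rest, 43 fully pinched. Unpinched, the teeth under the ledges stop a lift.
- catch_left (a joint): Travel of the catch on the cassette's +y side: 0 at rest (tooth hooked under the ledge), 0.007 m fully pressed towards the cassette's middle. The tooth overlaps the ledge by 4.5 mm when the cassette is centred. Spring: about 2 N at rest to 6 N fully pressed; it springs back when let go.
- catch_right (a joint): The same for the catch on the cassette's -y side.
- pad_left (a point): Middle of the outer face of the left (+y) paddle, where a finger presses: 28.5 mm from the cassette's middle plane at rest and 64 mm above its underside (72 mm above the bench when seated). Moves with the catch.
- pad_right (a point): The same on the right (-y) paddle.
- hasp (a joint): Angle of the steel hasp: 0 lying flat over the cassette and its staple, pi/2 upright, 2.2 rad (leaning back, away from the cassette) at its stop. It starts nearly shut, at 0 to 0.15 rad. Stiff hinge (0.06 N m): it stays where it is left. It counts as off from 1.6 rad.
- hasp_hinge (a point): Hinge axis of the hasp, along the dock's y, 60 mm towards +x from the dock's origin and 58 mm above the bench. Its axes are the dock's.
- hasp_tab (a point): Grip point on the upright tab at the hasp's free end. With the hasp flat it is 134 mm towards the dock's -x from the hinge axis and 18 mm above it (76 mm above the bench). Strap 18 mm wide (y), 4 thick; tab 18 wide (y), 10 thick (x), standing 30 mm up from the strap's middle. Moves and turns with the hasp; its axes are the dock's when flat.
- dishes: Bystander: pile of three covered culture dishes, 90 mm across, 47 mm high. Origin: centre of its underside.
- bottle: Bystander: pale green plastic bottle, 68 mm across, 125 mm high. Origin: centre of its underside.
- tube_rack: Bystander: blue wire rack with capped glass tubes, 186 (x) x 76 (y) mm, 128 mm high with the tubes. Origin: centre of its underside.

How it is judged (in metres and radians):
On the way, in this order (a step that is already met when the one before it is completed fails the run):
1. the hasp is swung off, past upright (over 1.6 rad), with the cassette still seated (value of joint hasp above 1.6 rad and z of cassette in the frame of dock below 0.014 m), for 0.2 s.
2. both catches are pinched in by the fingers with the cassette still seated (value of joint each of catch_left, catch_right above 0.0045 m and z of cassette in the frame of dock below 0.014 m and contact force between the fingers and cassette above 2 N), for 0.1 s.
At the end, for the whole second after the job is handed in: The fingers hold the cassette by both catches pressed in (over 4.5 mm each), its underside more than 90 mm above the bench, level within 0.3 rad, still (under 30 mm/s), touching neither the dock nor any bystander, and the hasp stays open (over 1.5 rad) (height (world z) of cassette above 0.09 m and angle between cassette's own z axis and vertical below 0.3 rad and value of joint each of catch_left, catch_right above 0.0045 m and contact force between the fingers and cassette above 2 N and contact force between cassette and dock below 0.1 N and contact force between cassette and dishes below 0.1 N and contact force between cassette and bottle below 0.1 N and contact force between cassette and tube_rack below 0.1 N and linear speed of cassette below 0.03 m/s and value of joint hasp above 1.5 rad); the arm keeps its last pose, push and grip.
It fails at once if the cassette is lifted while the hasp is still on (z of cassette in the frame of dock above 0.02 m and value of joint hasp below 1.4 rad).
It fails at once if the dishes moved more than 20 mm (distance of dishes from where it was at the start of the episode above 0.02 m).
It fails at once if the bottle moved more than 20 mm (distance of bottle from where it was at the start of the episode above 0.02 m).
It fails at once if the tube rack moved more than 20 mm (distance of tube_rack from where it was at the start of the episode above 0.02 m).
It also fails if it takes over 51 s, if anything falls off the work surface, if the arm or the gripper's body presses on something with over 40 N, if the wrist force passes 120 N, or if a joint passes its speed limit or range.

## Working session

There is one attempt and no reset: what is moved stays moved. The work goes in short steps, Python scripts to look and compute and a tool call to move; the robot and the scene stay as the last step left them, time stands still between calls to the robot, and variables do not carry over. Pictures are saved under pics/ and viewed, about 8 in all and at most 12, crops included, and the job is handed in when it is done.

Besides the shell and the picture viewer there is one more tool, called after "Request:" in YAML: its name, and indented under it one key for each argument. play_rows: Moves the arm, as the interface text tells. Its arguments: {"type":"object","properties":{"series":{"type":"array","items":{"type":"array"}},"squeeze":{"type":"number"}},"required":["series"]}

```bash
mkdir -p pics; ls
python3 - <<'E'
from cell import manip
import cv2
print(manip.read_state())
for n in ("top","side"):
    cv2.imwrite(f"pics/{n}0.png",manip.camera(n)[:,:,::-1]); print(n,manip.camera_params(n))
E
```

```text
pics
{'clock': 0.0, 'joints': array([ 1.20537130e+00,  3.00507240e-01,  1.52158310e+00, -2.45724655e-05,
        1.32068475e+00, -6.66088437e-02]), 'qd': array([ 0.00023405,  0.00079584, -0.00113399, -0.0011384 , -0.00027677,
       -0.00039225]), 'effort': array([-1.64157915e-03, -5.31801724e+01, -3.52733588e+01,  7.07681640e-02,
        2.44228105e-02, -9.91807929e-05]), 'eef_pos': array([161.83415629, 525.378683  , 204.8656509 ]), 'eef_rot': array([-1.57197773e+00,  5.49546918e-05, -2.98810116e-01]), 'wrist_force': array([ 0.03205252, -0.067247  , -0.73929524]), 'moment': array([ 2.83584211e-02, -6.35831163e-05,  1.20940808e-02]), 'finger_gap': 93.92595230459334}
top {'K': array([[402.7288301 ,   0.        , 320.17769071],
       [  0.        , 402.7288301 , 197.60646053],
       [  0.        ,   0.        ,   1.        ]]), 'rvec': array([ 2.17113944, -2.21231538,  0.07836858]), 'tvec': array([  94.25348411,  588.93932082, 1025.43326129])}
side {'K': array([[448.73021102,   0.        , 311.2568153 ],
       [  0.        , 448.73021102, 203.78102626],
       [  0.        ,   0.        ,   1.        ]]), 'rvec': array([ 0.24227974, -2.81081212,  1.25656177]), 'tvec': array([ 597.7555976 ,   59.98907068, 1226.75220239])}
```

View pics/top0.png

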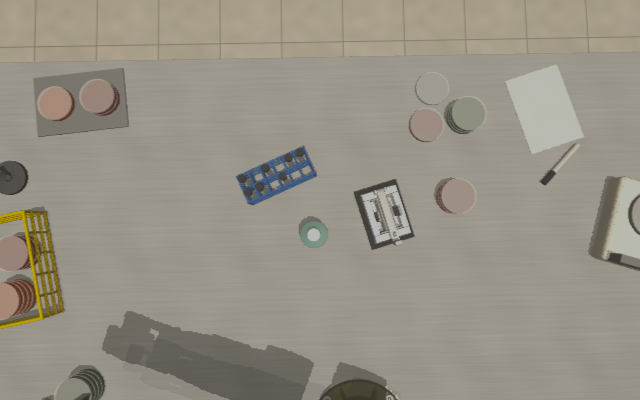

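View pics/side0.png

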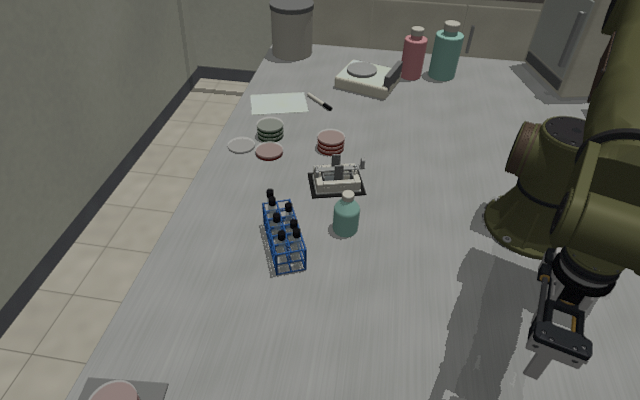

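Top view: the dock is at (384,214), the bottle at (314,235), the rack at (277,176) and the dishes at (456,196). Next I'll enlarge the dock in both views.

Run:
```python
import cv2,numpy as np
t=cv2.imread("pics/top0.png")[170:260,340:430]; s=cv2.imread("pics/side0.png")[140:205,300:375]
a=cv2.resize(t,(600,600),interpolation=cv2.INTER_CUBIC)
cv2.imwrite("pics/c1.png",a)
cv2.imwrite("pics/c2.png",cv2.resize(s,(690,598),interpolation=cv2.INTER_CUBIC))
```

```text
(no output)
```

View pics/c1.png

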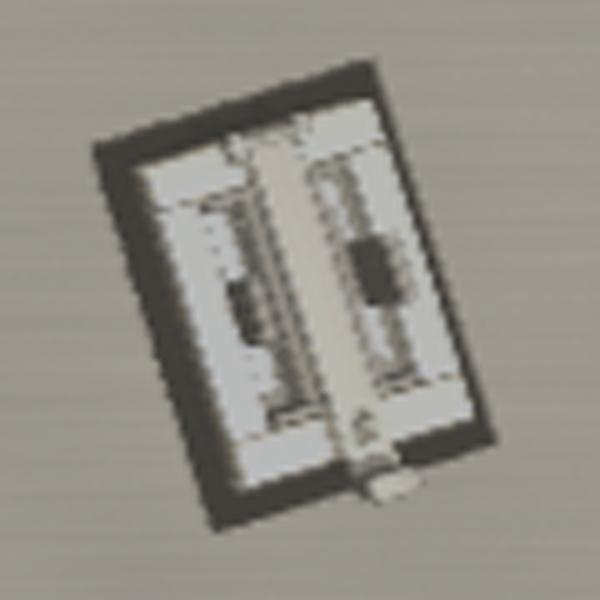

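View pics/c2.png

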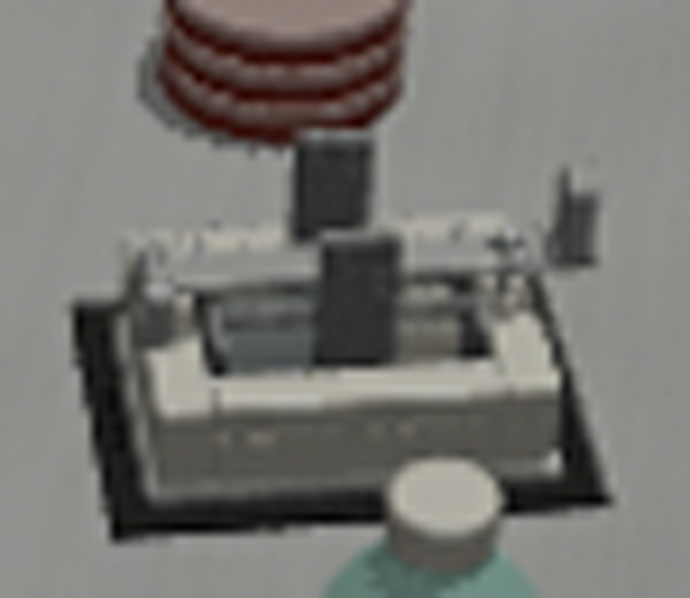

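```bash
cat > h.py <<'E'
import numpy as np,cv2
from cell import manip
def proj(n,P):
    c=manip.camera_params(n); return cv2.projectPoints(np.float64(P).reshape(-1,1,3),c["rvec"],c["tvec"],c["K"],None)[0].reshape(-1,2)
def ray(n,uv,z):
    c=manip.camera_params(n); R=cv2.Rodrigues(c["rvec"])[0]; C=-R.T@c["tvec"]
    d=R.T@np.linalg.inv(c["K"])@np.r_[uv,1]; return C+d*(z-C[2])/d[2]
def unc(p,o,s): return (np.float64(p)+.5)/s-.5+np.float64(o)
E
python3 - <<'E'
from h import *
from scipy.optimize import least_squares
for n in("top","side"):
    c=manip.camera_params(n);print(n,-cv2.Rodrigues(c["rvec"])[0].T@c["tvec"])
T=lambda p:unc(p,(340,170),600/90); S=lambda p:unc(p,(300,140),9.2)
# top corners z=40
tc=[(145,170),(370,98),(472,412),(242,490)]
W=np.array([ray("top",T(p),40) for p in tc]);print(W, [np.linalg.norm(W[i]-W[i-1]) for i in range(4)])
mc=[(95,147),(375,62),(495,438),(215,530)]
M=np.array([ray("top",T(p),2) for p in mc]);print(M.mean(0),[np.linalg.norm(M[i]-M[i-1]) for i in range(4)])
L=[(67,46,40),(67,-46,40),(-67,-46,40),(-67,46,40)]
L2=[(13,28.5,90),(-13,28.5,90),(13,-23.5,90),(-13,-23.5,90)]
sc=[(322,235),(400,238),(297,137),(373,137)]
obs=np.r_[[T(p) for p in tc],[S(p) for p in sc]]
def pts(v,L):
    c,s=np.cos(v[2]),np.sin(v[2]);L=np.float64(L);return np.c_[v[0]+c*L[:,0]-s*L[:,1],v[1]+s*L[:,0]+c*L[:,1],L[:,2]]
f=lambda v:(np.r_[proj("top",pts(v,L)),proj("side",pts(v,L2))]-obs).ravel()
r=least_squares(f,[W[:,0].mean(),W[:,1].mean(),.3]);v=r.x;print("dock",v);print(r.fun.reshape(-1,2).round(1))
for a in(0,.08,.15):
    c,s=np.cos(a),np.sin(a)
    P=[(60-149*0-(134+dx)*c+0*s-h*s*-1*0 ,0,58) for dx,h in()]
    g=lambda u,w,y:(60-(u*c-w*s)*1,y,58+u*s+w*c)
    Q=[g(139,33,9),g(139,33,-9),g(129,33,9),g(129,33,-9),g(134,2,0)]
    print(a,((proj("side",pts(v,Q))-(300,140)+.5)*9.2).round().tolist(),((proj("top",pts(v,Q))-(340,170)+.5)*6.667).round().tolist())
for nm,uv,z in(("dishes",(456,195),47),("bottle",(314,235),125)): print(nm,ray("top",uv,z))
for uv in[(236,180),(305,147),(317,172),(250,205)]: print("rack",ray("top",uv,60))
E
```

```text
top [ 523.20251907   90.92579603 1060.7724732 ]
side [459.22350391 961.57287938 854.5892465 ]
[[ 593.73750265  -21.39866401   40.        ]
 [ 619.72506    -108.15589823   40.        ]
 [ 499.40136899 -143.18805576   40.        ]
 [ 471.65106695  -55.02777775   40.        ]] [np.float64(126.63338846240222), np.float64(90.5658369753791), np.float64(125.31976172707552), np.float64(92.42463893322818)]
[546.49074138 -83.51540988   2.        ] [np.float64(157.61625520334246), np.float64(116.40224776143765), np.float64(155.4281215365401), np.float64(116.2229545972749)]
dock [ 5.45963739e+02 -8.22880845e+01  2.82184695e-01]
[[-0.8 -1.5]
 [-0.2 -1.3]
 [ 0.8  2. ]
 [ 0.7  1.1]
 [-0.4  0.6]
 [ 0.2 -0.2]
 [-0.4  0.5]
 [ 0.1  0. ]]
0 [[601.0, 184.0], [589.0, 150.0], [569.0, 186.0], [558.0, 152.0], [570.0, 247.0]] [[376.0, 507.0], [424.0, 492.0], [368.0, 480.0], [415.0, 465.0], [379.0, 482.0]]
0.08 [[594.0, 156.0], [582.0, 122.0], [562.0, 160.0], [551.0, 126.0], [571.0, 220.0]] [[379.0, 500.0], [427.0, 485.0], [370.0, 473.0], [418.0, 458.0], [384.0, 482.0]]
0.15 [[586.0, 132.0], [574.0, 98.0], [554.0, 137.0], [543.0, 104.0], [570.0, 197.0]] [[382.0, 492.0], [430.0, 477.0], [372.0, 465.0], [421.0, 450.0], [388.0, 480.0]]
dishes [ 589.00084755 -260.17817117   47.        ]
bottle [497.29247299  99.90546725 125.        ]
rack [635.83663393 292.55700883  60.        ]
rack [715.91779798 119.15493785  60.        ]
rack [652.236546    90.20632535  60.        ]
rack [572.77439587 258.16571149  60.        ]
```

The fit puts the dock at about (546,-82) mm with yaw 0.283, and the hasp close to 0 rad, so the tab is near (475,-103,76). First move: go above the tab with the jaw axis along the dock's y.

Request:
play_rows:
  series:
    - [[0.012,0,-0.013],-0.03,0]
    - [[0.036,0,-0.038],-0.07,0]
    - [[0.063,0,-0.066],-0.11,0]
    - [[0.09,0,-0.095],-0.15,0]
    - [[0.12,0,-0.126],-0.19,0]
    - [[0.15,0,-0.158],-0.23,0]
    - [[0.18,0,-0.189],-0.27,0]
    - [[0.21,0,-0.22],-0.31,0]
    - [[0.24,0,-0.252],-0.35,0]
    - [[0.27,0,-0.283],-0.39,0]
    - [[0.3,0,-0.315],-0.43,0]
    - [[0.33,0,-0.346],-0.47,0]
    - [[0.36,0,-0.378],-0.5,0]
    - [[0.39,0,-0.41],-0.53,0]
    - [[0.42,0,-0.441],-0.56,0]
    - [[0.45,0,-0.473],-0.582,0]
    - [[0.471,0,-0.495],-0.582,0]
    - [[0.484,0,-0.508],-0.582,0]
    - [[0.484,0,-0.508],-0.582,0]
    - [[0.484,0,-0.508],-0.582,0]
  squeeze: 6

```text
clock: 2.1
eef_pos: [474.4, -102.2, 205.1]
eef_rot: [-1.571, 0.001, 0.283]
wrist_force: [0.0, 0.3, -0.3]
finger_gap: 94.1
```

Request:
play_rows:
  series:
    - [[0,0.02,0],0,0.5]
    - [[0,0.045,0],0,0.5]
    - [[0,0.07,0],0,0.5]
    - [[0,0.095,0],0,0.5]
    - [[0,0.115,0],0,0.5]
    - [[0,0.13,0],0,0.5]
    - [[0,0.139,0],0,0.5]
    - [[0,0.143,0],0,0.5]
    - [[0,0.143,0],0,0.5]

```text
clock: 3.0
eef_pos: [474.2, -101.9, 62.2]
eef_rot: [-1.571, 0.001, 0.283]
wrist_force: [0.0, -0.5, 0.6]
finger_gap: 46.9
```

Run:
```python
from h import *
s=manip.camera("side")[130:220,280:400,::-1];t=manip.camera("top")[160:260,320:440,::-1]
cv2.imwrite("pics/d.png",np.hstack([cv2.resize(s,(400,300),interpolation=3),cv2.resize(t,(400,300),interpolation=3)]))
```

```text
(no output)
```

View pics/d.png

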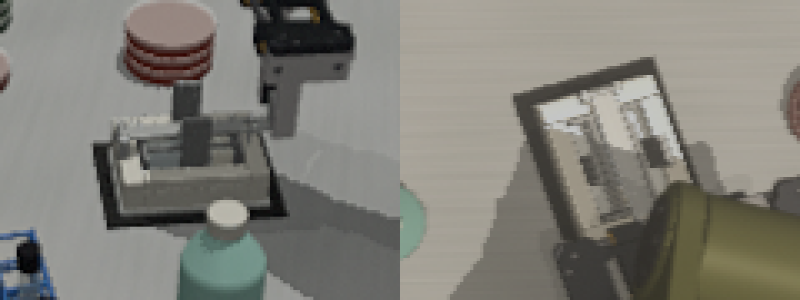

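Side view: the near finger, at about (285,95–137) in the left half, lines up with the tab to about 1 px. I'll close on it gently.

Request:
play_rows:
  series:
    - [[0,0,0],0,0.7]
    - [[0,0,0],0,0.85]
    - [[0,0,0],0,0.9]
    - [[0,0,0],0,0.9]
    - [[0,0,0],0,0.9]
    - [[0,0,0],0,0.9]
  squeeze: 6

```text
clock: 3.7
eef_pos: [474.5, -101.9, 62.7]
eef_rot: [-1.571, 0.001, 0.283]
wrist_force: [-0.7, 3.7, 0.6]
finger_gap: 17.7
```

```bash
python3 -c "
from numpy import *
for a in arange(.1,2.11,.1): print('%.1f [%.3f, %.3f]'%(a,134.2-134.2*cos(a)+23.7*sin(a),-(134.2*sin(a)+23.7*cos(a)-23.7)))"
```

```text
0.1 [3.036, -13.279]
0.2 [7.384, -26.189]
0.3 [12.998, -38.600]
0.4 [19.823, -50.389]
0.5 [27.791, -61.438]
0.6 [36.822, -71.635]
0.7 [46.826, -80.881]
0.8 [57.703, -89.081]
0.9 [69.345, -96.155]
1.0 [81.634, -102.031]
1.1 [94.449, -106.650]
1.2 [107.661, -109.968]
1.3 [121.138, -111.949]
1.4 [134.746, -112.576]
1.5 [148.348, -111.840]
1.6 [161.808, -109.751]
1.7 [174.993, -106.328]
1.8 [187.771, -101.606]
1.9 [200.013, -95.632]
2.0 [211.597, -88.465]
2.1 [222.408, -80.178]
```

Request:
play_rows:
  series:
    - [[0.003,-0.013,0],0,0.9]
    - [[0.007,-0.026,0],0,0.9]
    - [[0.013,-0.0385,0],0,0.9]
    - [[0.02,-0.0505,0],0,0.9]
    - [[0.028,-0.0615,0],0,0.9]
    - [[0.037,-0.0715,0],0,0.9]
    - [[0.047,-0.081,0],0,0.9]
    - [[0.0575,-0.089,0],0,0.9]
    - [[0.0695,-0.096,0],0,0.9]
    - [[0.0815,-0.102,0],0,0.9]
    - [[0.0945,-0.1065,0],0,0.9]
    - [[0.1075,-0.11,0],0,0.9]
    - [[0.121,-0.112,0],0,0.9]
    - [[0.135,-0.1125,0],0,0.9]
    - [[0.1485,-0.112,0],0,0.9]
    - [[0.162,-0.11,0],0,0.9]
    - [[0.175,-0.1065,0],0,0.9]
    - [[0.188,-0.1015,0],0,0.9]
    - [[0.2,-0.0955,0],0,0.9]
    - [[0.2,-0.0955,0],0,0.9]

```text
clock: 5.7
eef_pos: [668.1, -45.4, 157.9]
eef_rot: [-1.571, -0.001, 0.284]
wrist_force: [2.5, 1.8, 3.0]
finger_gap: 17.6
```

Run:
```python
from h import *
s=manip.camera("side")[90:210,260:420,::-1]
cv2.imwrite("pics/e.png",cv2.resize(s,(640,480),interpolation=3))
```

```text
(no output)
```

View pics/e.png

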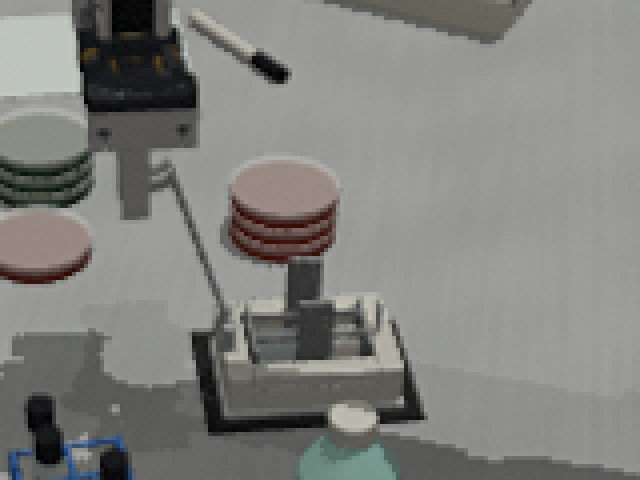

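The side view shows the hasp leaning back at about 1.9 rad, with the tab still gripped at (150,180). I'll release, rise clear and move back over the dock centre. The tab gripped about 1.3 mm towards +y of my fit, so I'm aiming for that line.

Request:
play_rows:
  series:
    - [[0,0,0],0,0.6]
    - [[0,0,0],0,0.4]
    - [[0,0,0],0,0.2]
    - [[0,0,0],0,0.1]
    - [[0,-0.015,0],0,0]
    - [[0,-0.035,0],0,0]
    - [[0,-0.055,0],0,0]
    - [[0,-0.07,0],0,0]
    - [[-0.01,-0.075,0],0,0]
    - [[-0.03,-0.075,0],0,0]
    - [[-0.055,-0.075,0],0,0]
    - [[-0.08,-0.075,0],0,0]
    - [[-0.105,-0.075,0],0,0]
    - [[-0.12,-0.075,0],0,0]
    - [[-0.1275,-0.075,0],0,0]
    - [[-0.1275,-0.075,0],0,0]
    - [[-0.1275,-0.075,0],0,0]

```text
clock: 7.45
eef_pos: [545.3, -81.2, 233.2]
eef_rot: [-1.571, -0.001, 0.283]
wrist_force: [0.3, 0.4, 0.3]
finger_gap: 94.0
```

Run:
```python
from h import *
print(manip.read_state()["eef_pos"],manip.read_state()["wrist_force"])
s=manip.camera("side")[130:210,290:390,::-1];t=manip.camera("top")[160:260,320:440,::-1]
cv2.imwrite("pics/f.png",cv2.resize(s,(750,600),interpolation=3))
```

```text
[545.275094   -81.21622492 233.17678542] [0.32176703 0.39339729 0.2872216 ]
```

View pics/f.png

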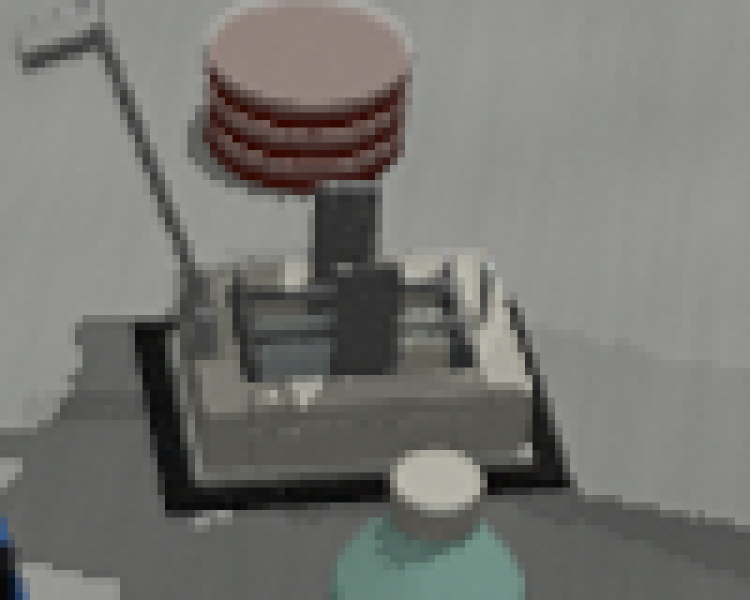

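The hasp stays open and the cassette is seated with its paddles centred at (348,225) and (365,315). I'll descend around the paddles.

Request:
play_rows:
  series:
    - [[0,0.015,0],0,0]
    - [[0,0.04,0],0,0]
    - [[0,0.065,0],0,0]
    - [[0,0.09,0],0,0]
    - [[0,0.11,0],0,0]
    - [[0,0.125,0],0,0]
    - [[0,0.14,0],0,0]
    - [[0,0.155,0],0,0]
    - [[0,0.167,0],0,0]
    - [[0,0.175,0],0,0]
    - [[0,0.18,0],0,0]
    - [[0,0.18,0],0,0]

```text
clock: 8.75
eef_pos: [545.5, -81.0, 52.4]
eef_rot: [-1.571, 0.0, 0.284]
wrist_force: [0.1, -0.9, 0.3]
finger_gap: 94.3
```

Request:
play_rows:
  series:
    - [[0,0,0],0,0.15]
    - [[0,0,0],0,0.25]
    - [[0,0,0],0,0.35]
    - [[0,0,0],0,0.38]
    - [[0,0,0],0,0.38]
  squeeze: 25

```text
clock: 9.25
eef_pos: [545.5, -81.0, 52.6]
eef_rot: [-1.571, -0.0, 0.284]
wrist_force: [-0.5, -0.8, 0.3]
finger_gap: 59.1
```

Request:
play_rows:
  series:
    - [[0,0,0],0,0.44]
    - [[0,0,0],0,0.5]
    - [[0,0,0],0,0.55]
    - [[0,0,0],0,0.6]
    - [[0,0,0],0,0.65]
    - [[0,0,0],0,0.65]
    - [[0,0,0],0,0.65]
    - [[0,0,0],0,0.65]
    - [[0,0,0],0,0.65]
    - [[0,0,0],0,0.65]
  squeeze: 25

```text
clock: 10.25
eef_pos: [545.6, -81.0, 53.1]
eef_rot: [-1.571, -0.0, 0.284]
wrist_force: [-2.4, -0.5, 6.5]
finger_gap: 40.6
```

Request:
play_rows:
  series:
    - [[0,0,0],0,0.65]
    - [[0,-0.001,0],0,0.65]
    - [[0,-0.003,0],0,0.65]
    - [[0,-0.005,0],0,0.65]
    - [[0,-0.007,0],0,0.65]
    - [[0,-0.01,0],0,0.65]
    - [[0,-0.013,0],0,0.65]
    - [[0,-0.016,0],0,0.65]
    - [[0,-0.019,0],0,0.65]
    - [[0,-0.022,0],0,0.65]
    - [[0,-0.025,0],0,0.65]
    - [[0,-0.025,0],0,0.65]

```text
clock: 11.45
eef_pos: [545.8, -81.1, 78.6]
eef_rot: [-1.571, -0.001, 0.284]
wrist_force: [-0.0, -0.4, -1.9]
finger_gap: 40.4
```

Run:
```python
from h import *
s=manip.camera("side")[110:210,280:405,::-1]
cv2.imwrite("pics/g.png",cv2.resize(s,(750,600),interpolation=3))
```

```text
(no output)
```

View pics/g.png

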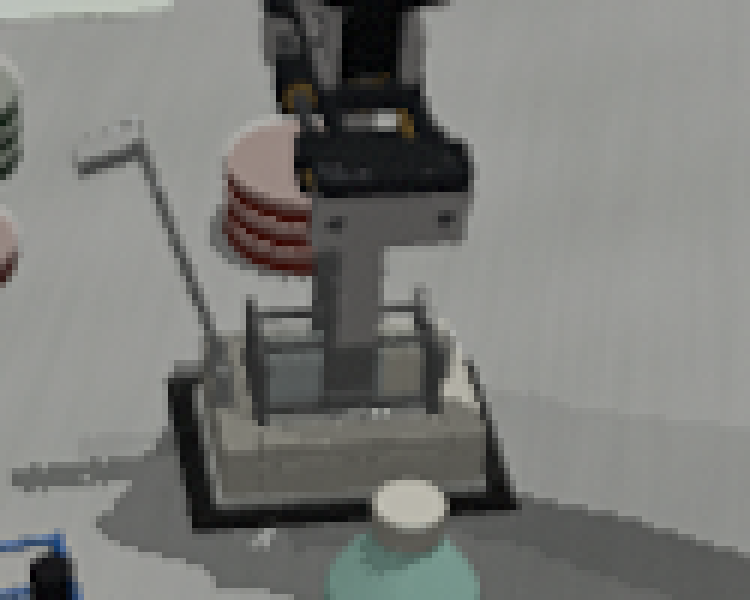

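The cassette is rising level, with its frame at (250–440, 300–420), and the wrist carries 1.9 N, which matches its weight. I'll continue straight up 85 mm, to an underside of about 118 mm.

Request:
play_rows:
  series:
    - [[0,-0.003,0],0,0.65]
    - [[0,-0.008,0],0,0.65]
    - [[0,-0.015,0],0,0.65]
    - [[0,-0.023,0],0,0.65]
    - [[0,-0.031,0],0,0.65]
    - [[0,-0.039,0],0,0.65]
    - [[0,-0.047,0],0,0.65]
    - [[0,-0.055,0],0,0.65]
    - [[0,-0.063,0],0,0.65]
    - [[0,-0.071,0],0,0.65]
    - [[0,-0.078,0],0,0.65]
    - [[0,-0.083,0],0,0.65]
    - [[0,-0.085,0],0,0.65]
    - [[0,-0.085,0],0,0.65]
    - [[0,-0.085,0],0,0.65]
    - [[0,-0.085,0],0,0.65]
    - [[0,-0.085,0],0,0.65]
    - [[0,-0.085,0],0,0.65]

```text
clock: 13.3
eef_pos: [545.6, -81.0, 163.2]
eef_rot: [-1.571, -0.001, 0.284]
wrist_force: [-0.2, -0.3, -2.0]
finger_gap: 40.2
```

Run:
```python
from h import *
s=manip.camera("side")[80:240,250:450,::-1]
cv2.imwrite("pics/k.png",cv2.resize(s,(750,600),interpolation=3))
```

```text
(no output)
```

View pics/k.png

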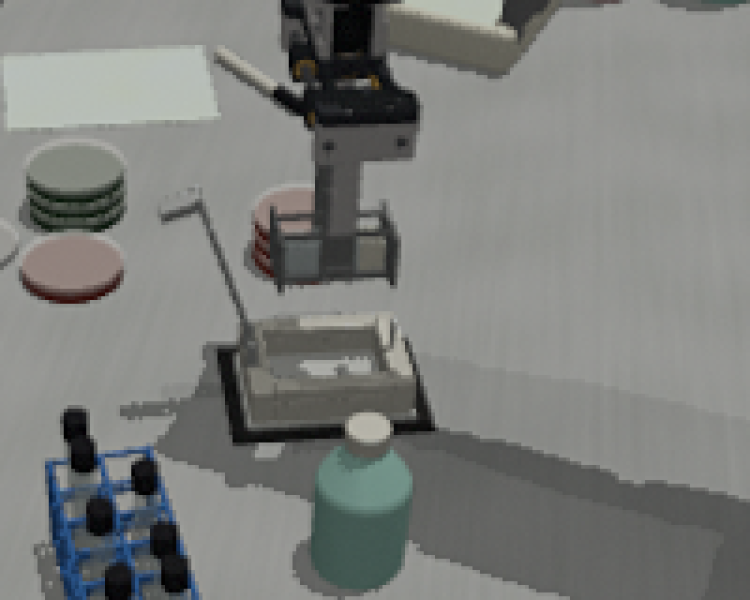

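The cassette hangs level at (275–395, 205–290), well clear of the empty dock. The hasp is open and the bystanders are where they were. Handing in.

Run:
```python
from cell import manip
print(manip.read_state()["finger_gap"],manip.sign_off())
```

```text
the job is handed in; nothing more can be done
40.37953128592955 None
```

The cassette is out of the dock and held by its pinched catches, and I handed the job in about 13.3 s into the 51 s limit. No verdict is reported, so this rests on my own checks.

**What I did:** I gripped the hasp tab and swung the hasp back to about 1.9 rad, then let go; it stayed open. I then pinched both catches with 25 N, paused about a second, and lifted straight up 110 mm.

**Last checks:**
- **Height:** the underside is about 118 mm above the bench, worked out from the tool height rather than measured directly.
- **Hold:** the last picture shows the cassette level and clear of the dock, with the hasp open and no sign that the dishes, bottle or rack had moved. The wrist carries about 2 N, which matches the cassette's weight.
- **One disagreement:** the finger opening reads 40.4 mm where 43 mm was expected for fully pinched catches. I took this as give in the pads. I did not measure the catch travel directly.

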